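# Snap the heel cap onto a shoe on the last

## Task

Pick up the hollow grey heel cap lying open side down on the bench, gripping its thin shell gently (a squeeze over 50 N would crack it), and slip it over the metal stub on the heel of the upturned shoe, straight end towards the toe. Press it down past the stiff point until it snaps and sits flush on the heel, then keep pressing with about 10 to 20 N: the program finishes while still holding the cap pressed down. Leave the hammer, jar and brush where they are.

Things in the scene. Friction and masses are not known exactly. Their poses are not given: they have to be found in the camera images.
- cap: heel cap: hollow mid-grey plastic shell, 60 mm long (its x), 56 mm wide (its y), 30 mm high, about 60 g, open below, closed flat top. From above a D: +x end straight, both corners of the -x end cut at 45 degrees over 16 mm. The long sides are parallel flats (44 mm, up to the straight end), good to grip. Origin: middle of the rim (underside), z up. It starts rim down on the bench (z = 0)
- cap_flat (a point): middle of the top edge of the cap's straight end: 30 mm in +x and 30 mm up from the cap's origin. Inside each long side of the cap, 5 mm above the rim, runs a rounded lip (radius 2.5 mm); 42 mm free between the lips. Walls 3.5 to 4 mm, top 6 mm thick
- shoe: brown leather shoe, sole up, fixed on a black iron last stand, 230 mm long in all. Origin on the bench (z = 0) straight below the middle of the heel; the toe points along its +x, z up. The sole's face is 118 mm above the bench and up to 92 mm wide
- heel_seat (a point): middle of the flat top of the wooden heel, the shoulder on which the cap's rim comes to rest (rim height 0 = fully home, cap's x along the shoe's x); 145 mm above the bench, 27 mm above the sole; axes as the shoe's, x to the toe. A metal stub stands on it
- heel: wooden heel block, 27 mm high, same 60 x 56 mm D outline as the cap, straight end to the toe; origin at the middle of its face on the sole, 118 mm above the bench, axes as the shoe's. Metal stub on its top: 20 mm high, 42 x 34 mm, its upper 6 mm only 34 x 24 mm, so the cap has about 4 mm of play sideways
- catch_l (a joint): sprung steel roller (radius 5 mm) in the stub's +y flank, centre 13 mm above the shoulder; value = how far it is pushed in, 0 to 8 mm; 0 at rest, when the two rollers measure 48 mm over both. The cap's lips meet the rollers with the rim 14 mm above the shoulder; pushing on takes about 9 to 14 N, which falls away at 8 mm to nothing and then draws the cap down; then the rollers spring out above the lips and keep the cap on
- catch_r (a joint): the same roller in the stub's -y flank
- hammer: shoemaker's hammer lying on the bench, 260 mm long; bystander
- jar: amber glass jar with steel cap, 64 mm across, 60 mm high; bystander
- brush: wooden shoe brush, 150 x 50 x 34 mm; bystander
Not all that is in view belongs to the job. Of the things that look like the cap, the largest one is meant.

How it is judged (in metres and radians):
On the way, in this order (a step that is already met when the one before it is completed fails the run):
1. the cap is lifted off the bench in the fingers (height (world z) of cap above 0.04 m and contact force between the fingers and cap above 1 N), for 0.2 s.
2. the cap has snapped home on the heel (z of cap in the frame of heel_seat below 0.003 m and horizontal distance between cap and heel_seat below 0.006 m and x of cap_flat in the frame of heel_seat above 0.02 m), for 0.1 s.
At the end, for the whole second after the job is handed in: The cap sits home on the heel: rim within 2.5 mm of the shoulder, within 6 mm sideways, level within 0.08 rad, straight end to the toe within 0.2 rad; and the fingers still press it, so that its rim bears on the heel with 5 to 40 N (z of cap in the frame of heel_seat between -0.003 and 0.0025 m and horizontal distance between cap and heel_seat below 0.006 m and x of cap_flat in the frame of heel_seat above 0.02 m and angle between the z axis of cap and the z axis of heel_seat, either way round below 0.08 rad and angle between the x axis of cap and the x axis of heel_seat, either way round below 0.2 rad and contact force between cap and heel between 5 and 40 N and contact force between the fingers and cap above 3 N); the arm keeps its last pose, push and grip.
It fails at once if the two fingers together load the cap with more than 110 N (about 55 N each) (contact force between the fingers and cap above 110 N).
It fails at once if hammer, jar or brush moved by more than 20 mm (distance of any of hammer, jar, brush from where it was at the start of the episode above 0.02 m).
It also fails if it takes over 58 s, if anything falls off the work surface, if the arm or the gripper's body presses on something with over 40 N, if the wrist force passes 120 N, or if a joint passes its speed limit or range.

## Robot

A 6-joint arm with a two-finger parallel gripper is mounted at the origin on the work surface. World frame = base frame: x ahead of the robot, y to its left, z up, the work surface at z = 0. Lengths are in mm, angles in degrees, forces in N, time in s.
With the tool pointing down it reaches from about 350 to 850 mm from the base axis. Payload 8.1 kg.
Tool frame: the origin (TCP) lies midway between the tips of the shut fingers; the grasp point (between the pads) lies 19 mm behind it; z points along the fingers, y is the line along which they close (so a half turn about z gives the same grasp; the last joint's range is limited). The gripper opens to 85 mm and grips with 20 to 120 N. Pads are 22 mm wide; open, the fingers measure 114 mm over their backs; the gripper's body (76 mm by 85 mm) begins 54 mm behind the grasp point. The pads swing forward as they close: fully open they stand 13 mm farther back than shut.
Start: joints at [66.096, 7.471, 85.268, -0, 87.261, -4.893], TCP at [195.426, 567.287, 231.292] pointing down, gripper open.
Joint ranges: [-169.43, 169.43], [-51.17, 129.36], [1.28, 143.12], [-76.62, 256.62], [0, 156.53], [-152.29, 152.29]. Speed limits (degrees/s): [136.94, 136.94, 159.86, 180, 180, 180].

## Interface

Orientations are given as [roll, pitch, yaw] about the fixed x, y, z axes, in that order (R = Rz(yaw) Ry(pitch) Rx(roll)).
In Python, from bench import r gives the robot as it stands.
- The arm moves only by the tool step_arm, never from a script. Its arguments are lists of equal length, an entry for each row: "delta_pos": the shift along the world's x, y, z in units of 200 mm (1.0 is 200 mm), a list of three; "spin": the turn about the world's z in units of 180 degrees (1.0 is 180 degrees). In form: {"delta_pos": [[dx, dy, dz], ...], "spin": [spin, ...]}. A call has 1 to 8 rows; each row shifts and turns the commanded pose from where the row before left it; what a row does not reach is not made up. A row lasts 1/8 s, in which the tool goes at most 62.5 mm and 10.7 degrees, less where a joint would pass 70% of its speed; a pose out of reach is approached as far as the arm can. A call with a number of a shift or a turn outside -1 to 1 is refused whole. A call with a gripper value outside its range is refused whole. "gripper" is the opening, from -1 (shut) to 1 (fully open), set as the call begins (left out, the last holds). The fingers move at their own pace and stop on an object; "squeeze" is the grip in N (left out, the last holds). Time passes only in rows, so rows that do not move let the fingers close. It gives the time, the measured TCP pose, the force, the opening and the grip force at its end, in the units of the state.
- r.sense(): the state, without advancing time (a new reading comes with each control period).
- r.snapshot(name): name is "scene" or "top" or "wrist"; returns a dict with "pixels" (480x640x3 uint8, blue, green, red), "fx", "fy", "cx", "cy" (pixels), "camera_from_world" (4x4, takes a point from world to camera coordinates). Camera axes: x right, y up, looking along -z (the intrinsics and any distortion apply to the point x, -y, -z); pixel columns grow to the right and rows downward; lengths in mm; the calibration is good to about 2 mm. A picture is of the moment at which its call begins. There is no depth.
- r.hand_in(): hands the job in; it is judged then, once.
The state is a dict: "time": time; "joint_pos": joint angles; "qd": joint speeds; "joint_efforts": joint torques, N m; "tool_pos": TCP position; "tcp_rot": TCP orientation; "ft_force": force on the tool from outside, world axes, zero at the start; "wrist_torque": the same for the moment, N m; "finger_gap": finger opening in mm; "grip_force": force on a finger pad.
Only numpy, scipy, OpenCV 4.12 (cv2) and the standard library are available. Lean on these libraries where they do the work, as an engineer would, in place of code of your own. Each camera call takes 0.05 s, during which the arm holds its last target. There are 200 camera calls.

## Working session

There is one attempt and no reset: what is moved stays moved. The work goes in short steps, Python scripts to look and compute and a tool call to move; the robot and the scene stay as the last step left them, time stands still between calls to the robot, and variables do not carry over. Pictures are saved under pics/ and viewed, at most 10 in all, crops included, and the job is handed in when it is done.

Besides the shell and the picture viewer there is one more tool, called after "Emit:" as a command line: name --pt "numbers of a row" for each row, then --argument value for the rest. step_arm: Moves the arm, as the interface text tells. Shifts and turns lie within -1 to 1; 1 stands for 200 mm of shift or 180 degrees of turn. Its arguments: {"type":"object","properties":{"delta_pos":{"type":"array","items":{"type":"array","items":{"type":"number","minimum":-1,"maximum":1}}},"spin":{"type":"array","items":{"type":"number","minimum":-1,"maximum":1}},"gripper":{"type":"number"},"squeeze":{"type":"number"}},"required":["delta_pos","spin"]}

```bash
mkdir -p pics
cat > h.py <<'E'
import numpy as np, cv2
from bench import r
def snap(n,f):
    s=r.snapshot(n); cv2.imwrite('pics/'+f,s['pixels']); np.savez('pics/'+f+'.npz',**{k:np.array(v) for k,v in s.items()}); return s
def ray(s,u,v,z):
    M=np.array(s['camera_from_world']);R=M[:3,:3];t=M[:3,3]
    c=-R.T@t; d=R.T@np.array([(u-s['cx'])/s['fx'],-(v-s['cy'])/s['fy'],-1.0])
    return c+d*(z-c[2])/d[2]
def proj(s,p):
    M=np.array(s['camera_from_world']);q=M[:3,:3]@np.array(p)+M[:3,3]
    return s['cx']+s['fx']*q[0]/-q[2], s['cy']+s['fy']*-q[1]/-q[2]
def load(f): return np.load('pics/'+f+'.npz')
E
python3 - <<'E'
from h import *
a=snap('top','top.png');b=snap('scene','scene.png')
for s in(a,b): print([k for k in s],s['fx'],s['cx'],s['cy'],np.round(s['camera_from_world'],3).tolist())
print(r.sense())
E
```

```text
['pixels', 'fx', 'fy', 'cx', 'cy', 'camera_from_world'] 441.0763564091697 321.6181549455844 240.84920375592404 [[-0.053, -0.999, -0.006, 22.22], [0.976, -0.053, 0.213, -469.585], [-0.213, 0.005, 0.977, -949.926], [0.0, 0.0, 0.0, 1.0]]
['pixels', 'fx', 'fy', 'cx', 'cy', 'camera_from_world'] 622.4488743830206 313.3617723466818 240.65436796759272 [[-0.373, 0.928, 0.014, 160.09], [-0.604, -0.254, 0.756, 178.839], [0.705, 0.273, 0.655, -1588.465], [0.0, 0.0, 0.0, 1.0]]
{'time': 0.1, 'joint_pos': array([ 6.60971760e+01,  7.51085738e+00,  8.53229396e+01, -2.15101073e-04,
        8.72610164e+01, -4.89220992e+00]), 'qd': array([-0.06344788, -0.11484969, -0.33131767,  0.08086322,  0.01204662,
       -0.02019311]), 'joint_efforts': array([ 1.48415325e-03, -5.70947599e+01, -5.01944911e+01, -9.27967676e-05,
        8.01156799e-03,  2.17399116e-05]), 'tool_pos': array([195.21885334, 566.83590962, 230.34948846]), 'tcp_rot': array([-1.79905514e+02, -7.87175816e-03,  1.60989390e+02]), 'ft_force': array([-0.43049289,  0.05347991, -0.21450088]), 'wrist_torque': array([ 0.03120653, -0.01543637,  0.02203077]), 'grip_force': 0.0, 'finger_gap': 85.2285968668013}
```

View pics/top.png

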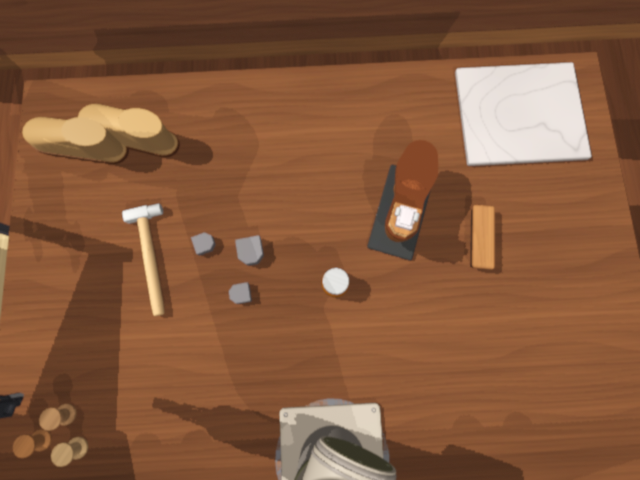

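View pics/scene.png

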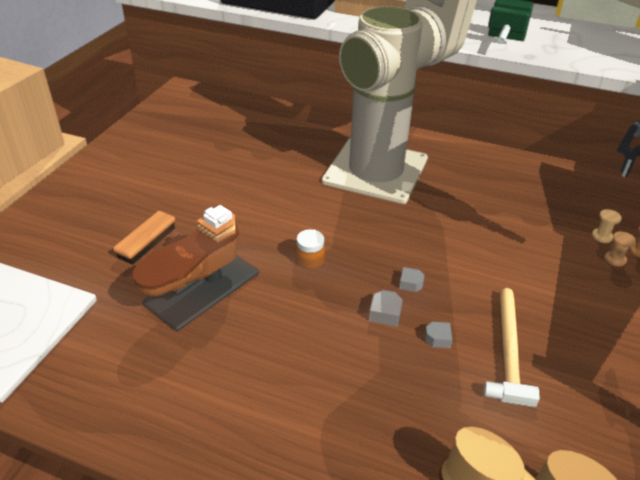

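Three cap look-alikes appear in the top view: (203,243), (240,293) and (249,250). The one at (249,250) is the largest, which matches (385,308) in the scene view. The heel with its stub is at (405,217). I'll check both in one close crop.

Run:
```python
from h import *
a=load('top.png');b=load('scene.png')
c1=cv2.resize(a['pixels'][220:310,185:285],None,fx=4,fy=4,interpolation=3)[:360]
c2=cv2.resize(a['pixels'][140:260,360:460],None,fx=4,fy=3,interpolation=3)
cv2.imwrite('pics/c1.png',np.hstack([c1,c2]))
for n,p in [('cap',(249,246)),('s1',(203,242)),('s2',(240,292))]: print(n,ray(a,*p,30))
print('capscene',ray(b,386,300,30))
print('stub',ray(a,406,215,165),'scene',ray(b,217,215,165))
print('toe',ray(a,421,146,118)); print('jar',ray(a,336,280,60),ray(b,311,240,60),'brush',ray(a,484,236,34))
print('cap-corners scale mm/px', ray(a,250,246,30)-ray(a,249,246,30))
print(r.sense()['tool_pos'], proj(a,[195,567,231]))
```

```text
cap [471.46573306 165.47005041  30.        ]
s1 [486.67892918 271.93069231  30.        ]
s2 [366.29213323 187.67267902  30.        ]
capscene [456.07505604 161.50566402  30.        ]
stub [ 489.51478195 -175.73317786  165.        ] scene [ 495.14847846 -172.8095165   165.        ]
toe [ 658.09990351 -233.28650483  118.        ]
jar [378.17717225 -29.73343271  60.        ] [380.17142966 -26.02326354  60.        ] brush [ 465.00044961 -377.60718209   34.        ]
cap-corners scale mm/px [-1.24434645e-01 -2.31186061e+00 -1.13686838e-13]
[195.21885334 566.83590962 230.34948846] (np.float64(0.3205003937156903), np.float64(391.175661819836))
```

View pics/c1.png

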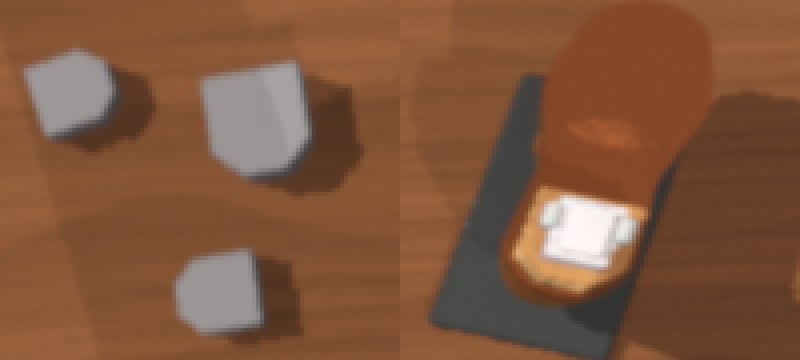

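The crop confirms it: the large D at (249,248) is the cap, with its straight end along (235,240)–(259,236), so towards world +x. The heel's stub is at (406,215) and the toe is up and to the right. Next I'll go above the cap.

Emit:
step_arm --pt "0.17 -0.25 0" --pt "0.17 -0.25 0" --pt "0.17 -0.25 0" --pt "0.17 -0.25 0" --pt "0.17 -0.25 0" --pt "0.17 -0.25 0" --pt "0.17 -0.25 0" --pt "0.17 -0.25 0" --spin '[0.019, 0.019, 0.019, 0.019, 0.019, 0.019, 0.019, 0.019]' --gripper 1 --squeeze 30

```text
time: 1.1
tool_pos: [468.0, 165.5, 231.0]
tcp_rot: [180.0, -0.0, -171.5]
ft_force: [1.2, 0.5, -0.7]
finger_gap: 85.4
grip_force: 0.0
```

Run:
```python
from h import *
a=snap('wrist','w1.png'); s=r.sense(); print(s['time'],s['tool_pos'],s['tcp_rot'],s['joint_pos']); print(a['fx'],a['cx'],np.round(a['camera_from_world'],3).tolist(),proj(a,[465,163,30]))
```

```text
1.15 [471.36915001 159.40516242 230.9992297 ] [-1.79759296e+02  7.38897581e-02 -1.71572156e+02] [ 12.95944747  -8.59710013 101.26133554  -0.24606673  87.28114876
 -85.45668657]
340.5981473115554 319.02869791624215 [[-0.147, 0.989, 0.0, -93.87], [-0.955, -0.142, -0.259, 504.483], [-0.256, -0.038, 0.966, -250.675], [0.0, 0.0, 0.0, 1.0]] (np.float64(318.0437615279108), np.float64(209.34040703013648))
```

View pics/w1.png

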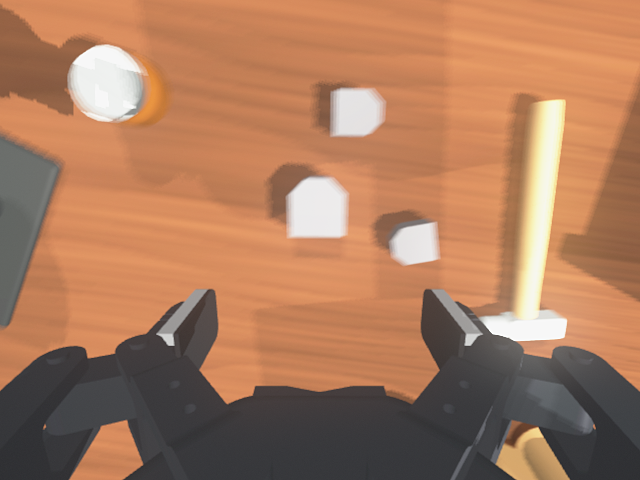

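The wrist view shows the cap's top with its straight edge at row 238, columns 287–348, and the chamfered end at row 177. The small look-alikes are at (357,112) and (414,242).

Run:
```python
from h import *
a=load('w1.png')
P=[ray(a,*p,30) for p in [(287,238),(348.5,238),(348,195),(286.5,195),(317,177)]]
print(np.round(P,1)); f=(P[0]+P[1])/2; print('center',(f+P[4])/2, 'len',np.linalg.norm(f-P[4]),'wid',np.linalg.norm(P[0]-P[1]))
d=P[1]-P[0]; print('yaw of cap y', np.degrees(np.arctan2(d[1],d[0]))-90)
t=load('top.png')
for p in [(235.5,240),(259.5,235.5)]: print(ray(t,*p,30))
```

```text
[[499.7 135.4  30. ]
 [490.3 198.8  30. ]
 [446.1 190.7  30. ]
 [455.2 129.4  30. ]
 [432.9 157.2  30. ]]
center [463.95156608 162.16610235  30.        ] len 62.80708836745457 wid 64.09952608675437
yaw of cap y 8.44982429729069
[487.36969029 196.53101432  30.        ]
[495.08251099 140.63723128  30.        ]
```

Emit:
step_arm --pt "0 0 -0.2" --pt "0 0 -0.2" --pt "0 0 0" --spin '[0, 0, 0]'

```text
time: 1.52
tool_pos: [464.4, 166.6, 147.5]
tcp_rot: [-180.0, -0.5, -171.7]
ft_force: [-0.9, 0.3, 0.8]
finger_gap: 85.4
grip_force: 0.0
```

Run:
```python
from h import *
a=snap('wrist','w2.png'); s=r.sense(); print(s['tool_pos'],s['tcp_rot'],a['fx'],a['fy'],a['cx'],a['cy'])
print(np.round(a['camera_from_world'],3).tolist())
print('tcp',proj(a,s['tool_pos']))
```

```text
[466.03646838 167.11368894 150.16421218] [-179.98009726   -0.2145915  -171.65413844] 340.5981473115554 340.5981473115554 319.02869791624215 238.1260675190149
[[-0.145, 0.989, -0.0, -96.53], [-0.958, -0.14, -0.252, 479.133], [-0.249, -0.036, 0.968, -174.916], [0.0, 0.0, 0.0, 1.0]]
tcp (np.float64(322.04808269504537), np.float64(301.80495897369576))
```

View pics/w2.png

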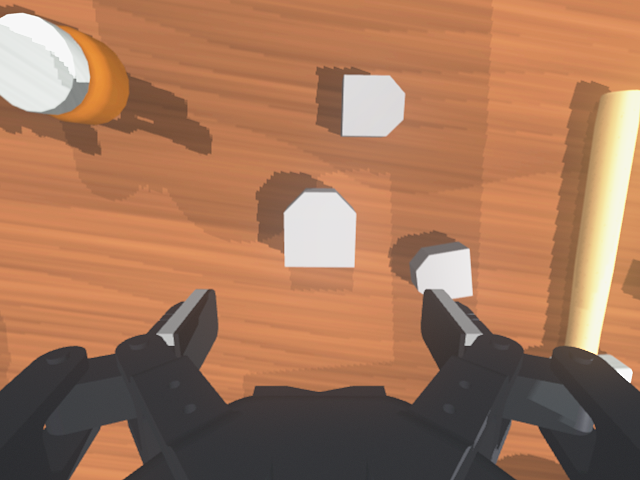

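Run:
```python
from h import *
a=load('w2.png')
P=[ray(a,*p,30) for p in [(284.5,267),(355.5,267),(355,211),(285,213),(306,193),(338,193)]]
print(np.round(P,1)); f=(P[0]+P[1])/2;b=(P[4]+P[5])/2; print('center',(f+b)/2, 'len',np.linalg.norm(f-b),'wid',np.linalg.norm(P[0]-P[1]))
d=P[1]-P[0]; print('yaw', np.degrees(np.arctan2(d[1],d[0]))-90)
d=f-b; print('yaw', np.degrees(np.arctan2(d[1],d[0])))
M=a['camera_from_world'];print('cam',-M[:3,:3].T@M[:3,3]); M=load('w1.png')['camera_from_world'];print('cam',-M[:3,:3].T@M[:3,3])
```

```text
[[496.  141.9  30. ]
 [487.7 198.6  30. ]
 [442.7 190.4  30. ]
 [452.1 137.1  30. ]
 [434.4 151.   30. ]
 [430.9 175.2  30. ]]
center [462.26465536 166.6833397   30.        ] len 59.592556126223016 wid 57.224896556999205
yaw 8.326372206696504
yaw 6.891163689311395
cam [401.2923067  156.35880006 289.82448547]
cam [403.89935491 154.80554288 372.89854222]
```

The cap measures 60 × 57 mm, centred at (462,166.5) with yaw 8°, which fits the given size. Now I'll correct by (−5, −1) mm and go down.

Emit:
step_arm --pt "-0.02 -0.005 -0.2" --pt "0 0 -0.2" --pt "0 0 -0.2" --pt "0 0 -0.1" --pt "0 0 -0.06" --pt "0 0 0" --pt "0 0 0" --spin '[0, 0, 0, 0, 0, 0, 0]'

```text
time: 2.45
tool_pos: [464.8, 166.7, 0.9]
tcp_rot: [180.0, 0.1, -171.6]
ft_force: [-0.4, 0.6, 0.5]
finger_gap: 85.5
grip_force: 0.0
```

Emit:
step_arm --pt "0 0 0" --pt "0 0 0" --pt "0 0 0" --pt "0 0 0" --pt "0 0 0" --pt "0 0 0" --spin '[0, 0, 0, 0, 0, 0]' --gripper -1 --squeeze 30

```text
time: 3.2
tool_pos: [464.2, 166.4, 0.2]
tcp_rot: [180.0, 0.1, -171.7]
ft_force: [-1.7, 0.6, 6.1]
finger_gap: 55.5
grip_force: 31.7
```

Emit:
step_arm --pt "0 0 0.05" --pt "0 0 0.2" --pt "0 0 0.25" --pt "0 0 0.25" --pt "0 0 0.25" --pt "0 0 0.15" --pt "0 0 0" --spin '[0, 0, 0, 0, 0, 0, 0]' --squeeze 36

```text
time: 4.08
tool_pos: [465.0, 166.7, 233.0]
tcp_rot: [180.0, 0.4, -171.6]
ft_force: [-0.3, -0.7, -0.9]
finger_gap: 55.2
grip_force: 38.9
```

Emit:
step_arm --pt "0.07 -0.23 0" --pt "0.07 -0.23 0" --pt "0.07 -0.23 0" --pt "0.07 -0.23 0" --pt "0.07 -0.23 0" --pt "0.07 -0.23 0" --pt "0.07 -0.23 0" --pt "0.03 -0.22 0" --spin '[-0.019, -0.019, -0.019, -0.019, -0.019, -0.019, -0.019, -0.019]'

```text
time: 5.08
tool_pos: [566.9, -200.9, 227.1]
tcp_rot: [180.0, -0.2, 160.9]
ft_force: [0.5, -0.4, -0.0]
finger_gap: 55.1
grip_force: 38.8
```

Emit:
step_arm --pt "0 0 0" --pt "0 0 0" --pt "0 0 0" --spin '[0, 0, 0]'

```text
time: 5.45
tool_pos: [567.1, -198.5, 228.7]
tcp_rot: [180.0, -0.1, 161.1]
ft_force: [-0.0, 1.5, -1.2]
finger_gap: 55.1
grip_force: 38.9
```

Run:
```python
from h import *
a=snap('wrist','w3.png'); s=r.sense(); print(s['time'],s['tool_pos'],s['tcp_rot'],s['grip_force'])
print(proj(a,[492,-174,165]))
```

```text
5.5 [ 567.3045519  -198.46390349  228.99990442] [ 1.79988518e+02 -2.91657812e-02  1.61086234e+02] 38.88953626155853
(np.float64(318.0287323973038), np.float64(120.70286697624931))
```

View pics/w3.png

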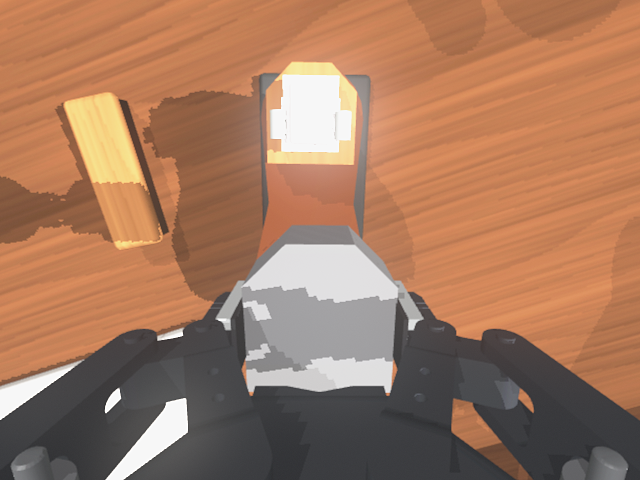

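The wrist view shows the heel shoulder with its straight edge at row 164 (columns 267–356) and its back at row 62 (columns 293–331). The rollers are at (277,123) and (343,125). The held cap's front top edge is at row 243.

Run:
```python
from h import *
a=load('w3.png')
P=[ray(a,*p,145) for p in [(267,163.5),(356,163.5),(293,62.5),(331,62.5)]]
print(np.round(P,1)); f=(P[0]+P[1])/2;b=(P[2]+P[3])/2; print('center',(f+b)/2, 'len',np.linalg.norm(f-b),'wid',np.linalg.norm(P[0]-P[1]))
d=P[1]-P[0]; print('yaw', np.degrees(np.arctan2(d[1],d[0]))-90)
d=f-b; print('yaw', np.degrees(np.arctan2(d[1],d[0])))
R=[ray(a,*p,158+3) for p in [(277,123),(343,125)]];print('rollers',np.round(R,1),'mid',np.mean(R,0))
T=[ray(a,*p,165) for p in [(284,75),(338,75),(284,152),(338,152)]];print('stub?',np.mean(T,0))
# held cap, expected
for o in (0,2,-2):
  ya=np.radians(-19); c=np.array([567.3,-198.5])-o*np.array([np.cos(ya),np.sin(ya)])
  for l in [(-30,12),(-30,-12),(-14,28),(-14,-28)]:
    x,y=l;print(o,l,np.round(proj(a,[c[0]+x*np.cos(ya)-y*np.sin(ya),c[1]+x*np.sin(ya)+y*np.cos(ya),259]),1))
t=load('top.png'); print('top heel shoulder edges: straight corners',[np.round(ray(t,360+u/4,140+v/3,145),1) for u,v in [(135,187),(247,205)]])
c=cv2.resize(a['pixels'][40:190,230:400],None,fx=4,fy=4,interpolation=3);cv2.imwrite('pics/c3.png',c[:600])
```

```text
[[ 504.8 -213.4  145. ]
 [ 523.5 -158.9  145. ]
 [ 454.3 -177.   145. ]
 [ 461.7 -155.4  145. ]]
center [ 486.07362226 -176.16693713  145.        ] len 59.513944213348466 wid 57.64299773250321
yaw -18.931599656760085
yaw -19.545810578131437
rollers [[ 485.2 -197.   161. ]
 [ 498.7 -160.9  161. ]] mid [ 491.93888657 -178.93666328  161.        ]
stub? [ 487.56522676 -176.70820283  165.        ]
0 (-30, 12) [356.3 251.6]
0 (-30, -12) [286.3 251.5]
0 (-14, 28) [400.  294.7]
0 (-14, -28) [242.2 294.6]
2 (-30, 12) [356.4 246. ]
2 (-30, -12) [286.1 245.9]
2 (-14, 28) [400.4 289.5]
2 (-14, -28) [241.9 289.3]
-2 (-30, 12) [356.1 257.1]
-2 (-30, -12) [286.4 257.1]
-2 (-14, 28) [399.7 299.9]
-2 (-14, -28) [242.5 299.8]
top heel shoulder edges: straight corners [array([ 523.6, -156.9,  145. ]), array([ 507.5, -213.9,  145. ])]
```

View pics/c3.png

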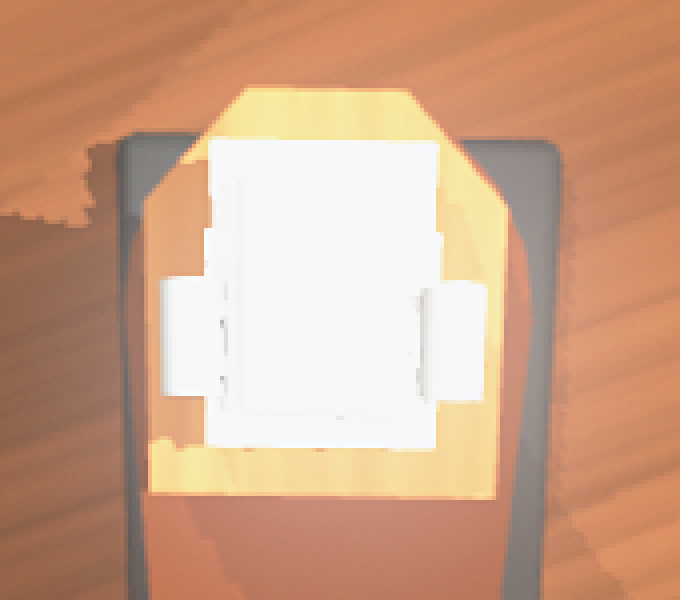

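The heel centre is (486.3,−176) with yaw −19.2°, and its size checks at 59.5 × 57.6 mm. The cap sits about 2.5 mm behind the TCP. I'll move above the heel and lower to rim ≈ 185 mm.

Emit:
step_arm --pt "-0.1 0.028 0" --pt "-0.1 0.028 0" --pt "-0.1 0.028 0" --pt "-0.092 0.024 0" --pt "0 0 -0.1" --pt "0 0 -0.12" --pt "0 0 0" --pt "0 0 0" --spin '[0, 0, 0, 0, 0, 0, 0, 0]' --squeeze 42

```text
time: 6.5
tool_pos: [489.4, -177.9, 185.3]
tcp_rot: [180.0, -0.0, 161.0]
ft_force: [-0.7, -0.4, -0.3]
finger_gap: 55.2
grip_force: 46.3
```

Run:
```python
from h import *
a=snap('wrist','w4.png');b=snap('scene','s4.png');t=snap('top','t4.png'); s=r.sense(); print(s['time'],s['tool_pos'],s['tcp_rot'],s['grip_force'],s['ft_force'])
c=[cv2.resize(a['pixels'][150:400,200:440],(384,400)),cv2.resize(b['pixels'][140:260,160:275],(384,400),interpolation=3)]
cv2.imwrite('pics/c4.png',np.hstack(c))
```

```text
6.65 [ 489.75922538 -178.34861457  186.25611253] [-1.79988212e+02  9.22076160e-02  1.60999606e+02] 46.3287216424942 [ 0.74620897  0.61961804 -0.24349505]
```

View pics/c4.png

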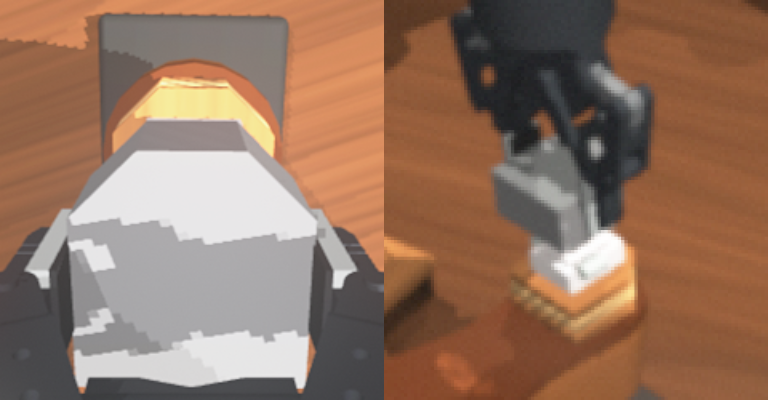

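The cap is centred above the stub. Its rear chamfer lines up with the heel's in the wrist crop. Going down to just above the rollers.

Emit:
step_arm --pt "0 0.003 -0.04" --pt "0 0 -0.04" --pt "0 0 -0.03" --pt "0 0 -0.015" --pt "0 0 0" --pt "0 0 0" --spin '[0, 0, 0, 0, 0, 0]'

```text
time: 7.4
tool_pos: [489.2, -177.6, 160.5]
tcp_rot: [-180.0, 0.0, 161.0]
ft_force: [0.1, 0.7, -0.7]
finger_gap: 55.1
grip_force: 46.6
```

Emit:
step_arm --pt "0 0 -0.01" --pt "0 0 -0.01" --pt "0 0 -0.01" --pt "0 0 0" --pt "0 0 0" --spin '[0, 0, 0, 0, 0]'

```text
time: 8.02
tool_pos: [490.8, -178.3, 156.6]
tcp_rot: [-180.0, 0.3, 161.0]
ft_force: [1.9, -0.3, 8.3]
finger_gap: 55.2
grip_force: 47.5
```

Emit:
step_arm --pt "0 0 -0.01" --pt "0 0 -0.01" --pt "0 0 -0.01" --pt "0 0 0" --pt "0 0 0" --spin '[0, 0, 0, 0, 0]'

```text
time: 8.65
tool_pos: [488.4, -177.1, 147.5]
tcp_rot: [180.0, -0.1, 161.0]
ft_force: [0.1, 0.7, -4.1]
finger_gap: 55.7
grip_force: 46.2
```

Emit:
step_arm --pt "0 0 -0.01" --pt "0 0 -0.01" --pt "0 0 0" --pt "0 0 0" --pt "0 0 0" --spin '[0, 0, 0, 0, 0]'

```text
time: 9.28
tool_pos: [489.3, -177.7, 145.3]
tcp_rot: [-180.0, 0.1, 161.0]
ft_force: [-2.9, 2.9, 5.4]
finger_gap: 55.1
grip_force: 47.2
```

Emit:
step_arm --pt "0 0 -0.01" --pt "0 0 -0.005" --pt "0 0 0" --pt "0 0 0" --pt "0 0 0" --spin '[0, 0, 0, 0, 0]'

```text
time: 9.9
tool_pos: [489.4, -177.8, 145.3]
tcp_rot: [-180.0, 0.1, 161.0]
ft_force: [-15.6, 7.0, 27.6]
finger_gap: 55.6
grip_force: 49.9
```

Emit:
step_arm --pt "0 0 0.004" --pt "0 0 0.004" --pt "0 0 0" --pt "0 0 0" --pt "0 0 0" --pt "0 0 0" --spin '[0, 0, 0, 0, 0, 0]'

```text
time: 10.65
tool_pos: [489.3, -177.7, 145.3]
tcp_rot: [-180.0, 0.1, 161.0]
ft_force: [-8.7, 4.1, 15.9]
finger_gap: 55.1
grip_force: 48.4
```

Run:
```python
from h import *
a=snap('wrist','w5.png');b=snap('scene','s5.png'); 
for i in range(3):
  s=r.sense(); print(s['time'],s['tool_pos'],s['tcp_rot'],s['grip_force'],s['ft_force'],s['wrist_torque'])
c=[cv2.resize(a['pixels'][150:400,200:440],(384,400)),cv2.resize(b['pixels'][140:260,160:275],(384,400),interpolation=3)]
cv2.imwrite('pics/c5.png',np.hstack(c))
```

```text
10.75 [ 489.29738565 -177.72248332  145.26066614] [-1.79978240e+02  6.46616889e-02  1.60994116e+02] 48.400315940380096 [-8.66542001  2.71502382 15.60048592] [0.61294131 1.39787793 0.02216178]
10.75 [ 489.29738565 -177.72248332  145.26066614] [-1.79978240e+02  6.46616889e-02  1.60994116e+02] 48.400315940380096 [-8.66542001  2.71502382 15.60048592] [0.61294131 1.39787793 0.02216178]
10.75 [ 489.29738565 -177.72248332  145.26066614] [-1.79978240e+02  6.46616889e-02  1.60994116e+02] 48.400315940380096 [-8.66542001  2.71502382 15.60048592] [0.61294131 1.39787793 0.02216178]
```

View pics/c5.png

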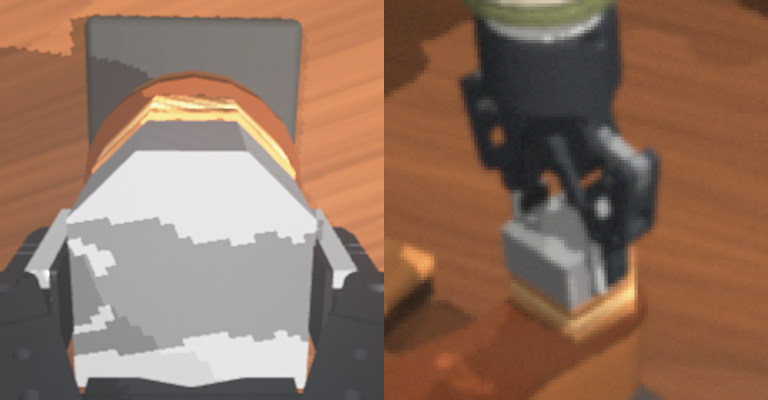

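Run:
```python
from h import *
a=load('w5.png')
def P(x,y,z,c=(486.3,-176)):
    q=np.radians(-19.1); return np.round(proj(a,[c[0]+x*np.cos(q)-y*np.sin(q),c[1]+x*np.sin(q)+y*np.cos(q),z]),1)
for z,n in((175,'captop'),(145,'shoulder'),(118,'sole')):
    print(n,[P(x,y,z).tolist() for x,y in[(-30,12),(-30,-12),(-14,28),(-14,-28)]])
cv2.imwrite('pics/c6.png',cv2.resize(a['pixels'][190:300,230:405],None,fx=4,fy=4,interpolation=3))
```

```text
captop [[358.3, 241.4], [288.0, 241.2], [402.1, 285.0], [243.8, 284.8]]
shoulder [[350.5, 222.4], [294.2, 222.3], [386.0, 258.1], [258.4, 257.9]]
sole [[345.7, 210.8], [298.0, 210.7], [376.1, 241.5], [267.4, 241.3]]
```

View pics/c6.png

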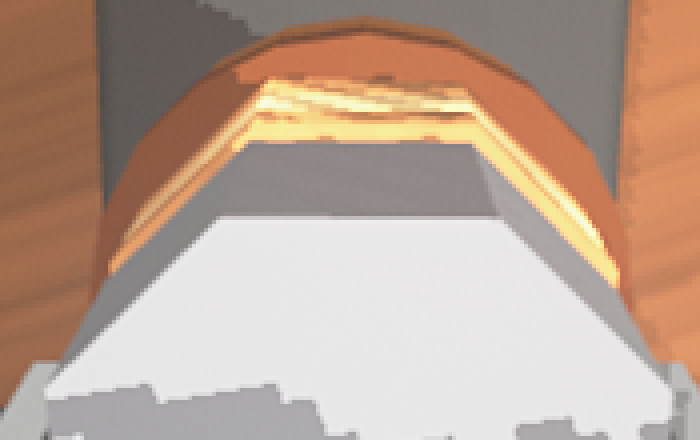

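The cap is down on the shoulder but about 2.4 mm too far toward the toe: its back rim is at row 225.7 and the heel's edge at row 220.5. That matches the side force, so I'll relieve it slightly.

Emit:
step_arm --pt "-0.004 0.0015 0" --pt "-0.004 0.0015 0" --pt "0 0 0" --pt "0 0 0" --pt "0 0 0" --pt "0 0 0" --spin '[0, 0, 0, 0, 0, 0]'

```text
time: 11.5
tool_pos: [489.3, -177.7, 145.3]
tcp_rot: [-180.0, 0.3, 161.0]
ft_force: [0.1, 0.7, 8.1]
finger_gap: 55.1
grip_force: 47.4
```

Emit:
step_arm --pt "0 0 -0.004" --pt "0 0 0" --pt "0 0 0" --pt "0 0 0" --pt "0 0 0" --pt "0 0 0" --pt "0 0 0" --pt "0 0 0" --spin '[0, 0, 0, 0, 0, 0, 0, 0]'

```text
time: 12.5
tool_pos: [489.3, -177.7, 145.3]
tcp_rot: [-180.0, 0.3, 161.0]
ft_force: [-1.9, 1.9, 14.5]
finger_gap: 55.5
grip_force: 48.3
```

The push is steady at 14.5 N with little side force, and the cap is seated, so I'm handing in.

```bash
python3 -c "
from bench import r
s=r.sense();print(s['time'],s['ft_force'],s['grip_force'],s['tool_pos']);print(r.hand_in())"
```

```text
12.5 [-1.92152214  1.88469154 14.51672235] 48.27917754650116 [ 489.33967027 -177.74178165  145.26969046]
the job is handed in; nothing more can be done
None
```

I handed the job in with the cap snapped home on the heel, about 2.4 mm toward the toe by my measurement, and the arm still pressing it down at about 14.5 N with a 48 N grip per finger; the hand-in returned no verdict.

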